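# Set the lot code on the marking stamp and stamp the tag

### The arm

A 6-joint arm with a two-finger parallel gripper is mounted at the origin on a cart in front of the work surface, level with it; the furniture and walls round the work are solid. World frame = base frame: x ahead of the robot, y to its left, z up, the work surface at z = 0. Lengths are in m, angles in degrees, forces in N, time in s.
With the tool pointing down it reaches from about 0.375 to 0.75 m from the base axis. Payload 9 kg.
Tool frame: the origin (TCP) lies where the fingers leave the gripper's body, on its centre line; the fingertips stand 73 mm ahead of it and the grasp point (between the pads) lies 54 mm ahead of it (robot.tip_reach is the distance from the TCP to the fingertips, in m); z points along the fingers, y is the direction in which the jaws open and shut (so a half turn about z gives the same grasp; the last joint's range is limited). The gripper opens to 85 mm and grips with 20 to 120 N. Pads are 22 mm wide; open, the fingers measure 114 mm over their backs; the gripper's body (76 mm by 85 mm) begins 54 mm behind the grasp point. The pads swing forward as they close: fully open they stand 13 mm farther back than shut.
Start: joints at [62.412, 5.964, 5.575, 89.605, 0, 77.527], TCP at [0.156, 0.579, 0.304] pointing down, gripper open.
Joint ranges: [-171.21, 171.21], [-48.23, 106.86], [-62.78, 66.21], [-105.2, 120.99], [-86.42, 89.51], [-180, 180]. Speed limits (degrees/s): [127.2, 127.2, 147.25, 180, 180, 180].

### API

Orientations are given as [roll, pitch, yaw] about the fixed x, y, z axes, in that order (R = Rz(yaw) Ry(pitch) Rx(roll)).
In Python, from plant import robot gives the robot as it stands. Calls block until the motion is done:
- robot.move_pose(position, orientation): joint-space move of the TCP to a pose.
- robot.line_to(position, vel=0.15, rotation=None, guard=None): straight line of the TCP; rotation=None keeps the orientation; vel is the mean speed in m/s. With guard (N) it stops when the force on the tool has changed by that much, and returns True; else False.
- robot.goto_joints(angles): joint-space move.
- robot.set_gripper(opening): finger opening in m; the grip force is fixed at half the most; returns when the fingers have stopped.
- robot.pause(seconds).
- robot.ik(position, orientation): joint angles nearest the present ones, or None.
- robot.observe(): the state.
- robot.grab_frame(name): name is "side" or "top"; returns the picture (400x640x3 uint8, blue, green, red); there is no depth.
- robot.get_calibration(name): a dict with "vertical_fov" (degrees; the focal length in pixels is half the picture's height over the tangent of half this angle, whatever the lens; pixels are square), "cx", "cy" (the principal point, pixels), "rvec" (rotation vector, rad) and "tvec" (3), from world to camera coordinates, as OpenCV has them. Camera axes: x right, y down, z forward; pixel columns grow to the right and rows downward; lengths in m; the calibration is good to about 2 mm. A picture is of the moment at which its call begins. get_calibration takes no time and is no camera call.
A pose or a line that the arm cannot do raises robot.IKError and nothing moves.
- robot.job_done(): hands the job in, once; it reports no verdict.
The state is a dict: "time": time; "q": joint angles; "qvel": joint speeds; "joint_torque": joint torques, N m; "tool_pos": TCP position; "tcp_rot": TCP orientation; "ft_force": force on the tool from outside, world axes, zero at the start; "torque": the same for the moment, N m; "gripper_width": finger opening in m.
Only numpy, scipy, OpenCV 4.12 (cv2) and the standard library are available. Lean on these libraries where they do the work, as an engineer would, in place of code of your own. Each camera call takes 0.05 s, during which the arm holds its last target. There are 200 camera calls.

### The job

Roll the three thumbwheels of the lot-code stamp so that they show 4 - 7 - 2, read from left to right from the robot's side, each figure squarely on its index mark; only then press the stamp's plunger right down to its stop to mark the tag, and let it come up again. The stamp is delicate: never press its wheels with more than about 20 N or its plunger with more than about 30 N, and leave the things lying around it where they are.

Things in the scene. Friction and masses are not known exactly. Their poses are not given: they have to be found in the camera images.
- stamp: Lot-code stamp, fixed. Base plate 150 x 156 x 8 mm; origin: centre of its underside; x from wheels to plunger (away from the robot), y to the left, z up. Aluminium wheel housing at x -66..+6, y -69..+69 mm, 56 mm high, three wheels 44 mm apart stand 14 mm out of 22 mm slots; nibs beside them reach 60.5 mm. Plunger bridge at x +47, 56 mm high. Contact force limit 20 N, at the plunger stop 30 N.
- index_left (a point): Index of the left wheel, fixed to the stamp: nominal place of the wheel's crown (topmost line), 70 mm above the bench, mid-width (stamp x -30, y +44 mm). The real crown stands up to 4 mm higher or lower, different for each wheel and not measured: find it by feel. The axle is sprung: pressed on the crown it yields 1 mm per 10 N.
- index_middle (a point): Index of the middle wheel, fixed to the stamp: nominal place of the wheel's crown (topmost line), 70 mm above the bench, mid-width (stamp x -30, y 0 mm). The real crown stands up to 4 mm higher or lower, different for each wheel and not measured: find it by feel. The axle is sprung: pressed on the crown it yields 1 mm per 10 N.
- index_right (a point): Index of the right wheel, fixed to the stamp: nominal place of the wheel's crown (topmost line), 70 mm above the bench, mid-width (stamp x -30, y -44 mm). The real crown stands up to 4 mm higher or lower, different for each wheel and not measured: find it by feel. The axle is sprung: pressed on the crown it yields 1 mm per 10 N.
- wheel_left (a joint): Angle (rad) of the left thumbwheel: black, radius 28, width 18 mm, axle along stamp y, white figures 0-9 on its rim. Figure k is on the index at k x 0.6283; wanted: 4 (2.513). Grows as the crown moves to stamp +x (away from the robot); stops 0.2 below 0 and above 9. No detents: friction (2.1 N at the rim) holds it; drag it by a fingertip pressed on the crown with 5 to 10 N, lighter slips.
- wheel_middle (a joint): Angle (rad) of the middle thumbwheel: black, radius 28, width 18 mm, axle along stamp y, white figures 0-9 on its rim. Figure k is on the index at k x 0.6283; wanted: 7 (4.398). Grows as the crown moves to stamp +x (away from the robot); stops 0.2 below 0 and above 9. No detents: friction (2.1 N at the rim) holds it; drag it by a fingertip pressed on the crown with 5 to 10 N, lighter slips.
- wheel_right (a joint): Angle (rad) of the right thumbwheel: black, radius 28, width 18 mm, axle along stamp y, white figures 0-9 on its rim. Figure k is on the index at k x 0.6283; wanted: 2 (1.257). Grows as the crown moves to stamp +x (away from the robot); stops 0.2 below 0 and above 9. No detents: friction (2.1 N at the rim) holds it; drag it by a fingertip pressed on the crown with 5 to 10 N, lighter slips.
- plunger_top (a point): Centre of the flat top of the plunger's round black button, 34 mm across, 86 mm above the bench when up (stamp frame x +47, y 0 mm); moves with it.
- plunger (a joint): Travel of the plunger in m: 0 up, 0.014 fully down on its rigid stop. A spring pushes it up: 5 N at the top, 11 N at the stop; touch the stop gently.
- marker: Bystander: blue marker pen, 14 x 135 x 16 mm, lying along its y in front of the stamp. Origin: centre of its underside.
- ring: Bystander: plain steel ring gauge, 40 mm across, 14 mm high, behind the stamp. Origin: centre of its underside.
- block: Bystander: plain gauge block standing on edge, 9 x 30 x 35 mm, behind the stamp. Origin: centre of its underside.
- plug: Bystander: black test plug, 19 x 55 x 19 mm, lying to the left of the stamp. Origin: centre of its underside.
- twz: Bystander: tweezers, 14 x 131 x 11 mm, lying at the front edge to the right. Origin: centre of its underside.

How it is judged:
By the outcome, as a careful person would: the job done as asked, in the order asked, and still so for the second after the job is handed in, with the robot touching nothing.
It also fails if it takes over 67 s, if anything falls off the work surface, if the arm or the gripper's body presses on something with over 40 N, if the wrist force passes 120 N, or if a joint passes its speed limit or range.

## Working session

There is one attempt and no reset: what is moved stays moved. The work goes in short steps, each a Python script; the robot and the scene stay as the last script left them, time stands still between calls to the robot, and variables do not carry over. Pictures are saved under pics/ and viewed, about 8 in all and at most 12, crops included, and the job is handed in when it is done.

```bash
ls; mkdir -p pics; python3 - <<'E'
from plant import robot
import cv2
for n in("side","top"):
    f=robot.grab_frame(n); cv2.imwrite(f"pics/{n}0.png",f); print(n,robot.get_calibration(n))
s=robot.observe(); print(s, robot.tip_reach)
E
```

```text
pics
side {'vertical_fov': 50.084281746515984, 'cx': 315.33800444803273, 'cy': 192.62090825098474, 'rvec': array([ 0.0295989 ,  2.74586954, -1.52424383]), 'tvec': array([0.52319584, 0.01344451, 0.94848128])}
top {'vertical_fov': 52.454644450001325, 'cx': 320.6702617596243, 'cy': 191.8922809634219, 'rvec': array([ 2.16975964, -2.12788403,  0.13681588]), 'tvec': array([0.05131692, 0.5164747 , 0.86432266])}
{'time': 0.1, 'q': array([6.24112412e+01, 5.99537061e+00, 5.53161077e+00, 8.96061650e+01,
       3.26914149e-04, 7.75248379e+01]), 'qvel': array([ 0.00441916,  0.01218376,  0.13040873, -0.01937354, -0.02303765,
       -0.0463797 ]), 'joint_torque': array([ 7.60458555e-03, -5.58207250e+01,  5.04718280e+01,  1.30340568e-02,
       -2.34507152e-04,  2.82771430e-05]), 'tool_pos': array([0.1563432 , 0.57904254, 0.30319919]), 'tcp_rot': array([-1.79931797e+02, -1.54241101e-02,  1.64886394e+02]), 'ft_force': array([-0.23988792,  0.20449232,  0.70649001]), 'torque': array([0.00327593, 0.01882048, 0.02122557]), 'gripper_width': 0.08568906094145536} 0.0726
```

View pics/top0.png

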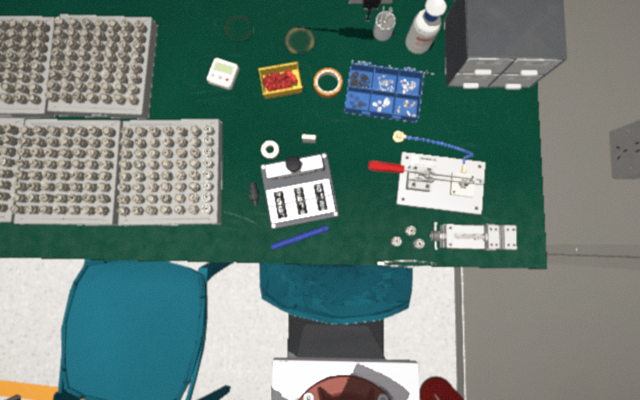

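View pics/side0.png

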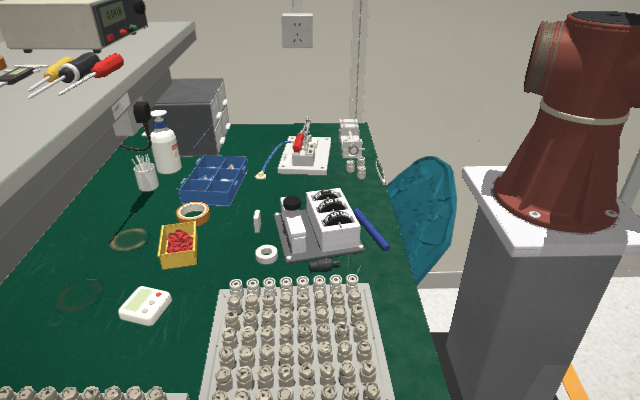

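The top view shows the stamp at about (300,190), slightly rotated, with its plunger button near (293,163) and wheels near (281,203), (301,200) and (320,197). The side view shows it near (320,220). Next I'll crop both views and project them.

```bash
cat > h.py <<'E'
import numpy as np, cv2
from plant import robot
def cam(n):
    c=robot.get_calibration(n); f=200/np.tan(np.radians(c["vertical_fov"]/2))
    return np.array([[f,0,c["cx"]],[0,f,c["cy"]],[0,0,1.]]),np.array(c["rvec"],float),np.array(c["tvec"],float)
def proj(n,P):
    K,r,t=cam(n); return cv2.projectPoints(np.array(P,float).reshape(-1,1,3),r,t,K,None)[0].reshape(-1,2)
def ray(n,uv,z):
    K,r,t=cam(n); R=cv2.Rodrigues(r)[0]; o=-R.T@t
    d=(R.T@np.linalg.inv(K)@np.c_[np.array(uv,float).reshape(-1,2),np.ones(np.size(uv)//2)].T).T
    return o+d*((z-o[2])/d[:,2])[:,None]
E
python3 - <<'E'
from h import *
print(proj("top",[[0,0,0],[.156,.579,.3]]))
a=cv2.imread("pics/top0.png")[140:240,240:350]; b=cv2.imread("pics/side0.png")[175:275,260:400]
a=cv2.resize(a,None,fx=5,fy=5,interpolation=cv2.INTER_CUBIC);cv2.imwrite("pics/a.png",a)
b=cv2.resize(b,None,fx=5,fy=5,interpolation=cv2.INTER_CUBIC);cv2.imwrite("pics/b.png",b)
E
```

```text
[[344.77337539 434.47597648]
 [-39.79555229 404.87707922]]
```

View pics/a.png

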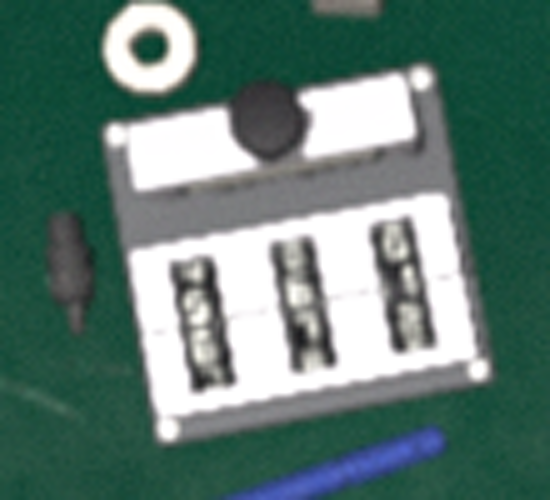

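View pics/b.png

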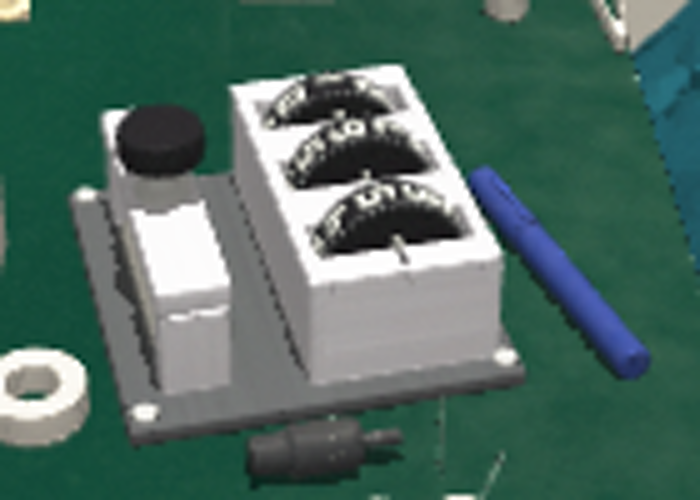

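```bash
cat >> h.py <<'E'
def T(pose,P):
    x,y,a=pose; c,s=np.cos(a),np.sin(a); P=np.array(P,float).reshape(-1,3)
    return np.c_[x+c*P[:,0]-s*P[:,1], y+s*P[:,0]+c*P[:,1], P[:,2]]
def unroll(n,img,pose,yc,k=8):   # rows: phi from +60deg (far) to -60 (near), 28mm rim
    ph=np.radians(np.arange(60,-60.1,-.5)); ys=np.arange(11,-11.01,-.25)/1000
    P=[[-.030+.028*np.sin(p),yc+y,.042+.028*np.cos(p)] for p in ph for y in ys]
    uv=proj(n,T(pose,P)).astype(np.float32).reshape(len(ph),len(ys),2)
    return cv2.remap(img,uv[...,0],uv[...,1],cv2.INTER_CUBIC)
E
python3 - <<'E'
from h import *
a=cv2.imread("pics/top0.png"); b=cv2.imread("pics/side0.png")
def cen(im,p,r=4):
    x,y=map(int,np.round(p)); w=im[y-r:y+r+1,x-r:x+r+1].min(2).astype(float); w=np.clip(w-170,0,None)
    Y,X=np.mgrid[y-r:y+r+1,x-r:x+r+1]; return [(w*X).sum()/w.sum(),(w*Y).sum()/w.sum()]
st=np.array([(116,135),(421,77),(168,430),(479,370)])/5+[239.6,139.6]
ss=np.array([(145,412),(85,195),(505,356)])/5+[259.6,174.6]
ct=np.array([cen(a,p,3) for p in st]); cs=np.array([cen(b,p,2) for p in ss]); print(ct,cs)
wt=ray("top",ct,.010); ws=ray("side",cs,.010); print(wt);print(ws)
print("size",np.linalg.norm(wt[0]-wt[1]),np.linalg.norm(wt[0]-wt[2]),np.linalg.norm(ws[0]-ws[1]),np.linalg.norm(ws[0]-ws[2]))
# order FL?: far-left, far-right, near-left, near-right ; screws at +-X,+-Y
c=wt.mean(0); X=(wt[0]+wt[1]-wt[2]-wt[3]); print("top pose",c,np.degrees(np.arctan2(X[1],X[0])))
c2=(ws[1]+ws[2])/2; X=ws[0]-ws[2];print("side pose",c2,np.degrees(np.arctan2(X[1],X[0])))
pose=((c+c2)[0]/2,(c+c2)[1]/2,np.arctan2(X[1],X[0])); np.save("pose.npy",pose)
tiles=[]
for n in("top","side"):
    im=np.mean([robot.grab_frame(n).astype(float) for _ in range(3)],0).astype(np.uint8)
    cv2.imwrite(f"pics/{n}1.png",im)
    row=[]
    for y in(.044,0,-.044):
        u=unroll(n,im,pose,y); u=cv2.resize(u,(125,480)); cv2.line(u,(0,240),(15,240),(0,0,255),1);row+= [u]
    tiles+=row
t=np.hstack(tiles); cv2.imwrite("pics/u0.png",t); print(t.shape)
print(proj("top",T(pose,[[.047,0,.086],[-.03,.044,.07],[-.066,.069,.056],[-.066,-.069,.056]])))
E
```

```text
[[264.14195584 166.94384858]
 [323.37274775 155.60247748]
 [273.13449782 225.01222707]
 [334.61847015 212.89365672]] [[288.53314917 256.95994475]
 [276.8787062  213.49056604]
 [360.59075342 245.76883562]]
[[0.57405218 0.1925562  0.01      ]
 [0.6031894  0.05702244 0.01      ]
 [0.44138667 0.16716215 0.01      ]
 [0.47143119 0.02910163 0.01      ]]
[[0.57492233 0.19308053 0.01      ]
 [0.60418891 0.05443918 0.01      ]
 [0.44152136 0.16482065 0.01      ]]
size 0.13863036857245925 0.13507403679801508 0.14169670589600414 0.1363614346472412
top pose [0.52251486 0.11146061 0.01      ] 11.399515890435659
side pose [0.52285513 0.10962991 0.01      ] 11.960802439625871
(480, 750, 3)
[[293.10312025 163.07634893]
 [279.73516762 203.4669618 ]
 [271.86733979 222.76747243]
 [335.11469124 210.67026866]]
```

View pics/u0.png

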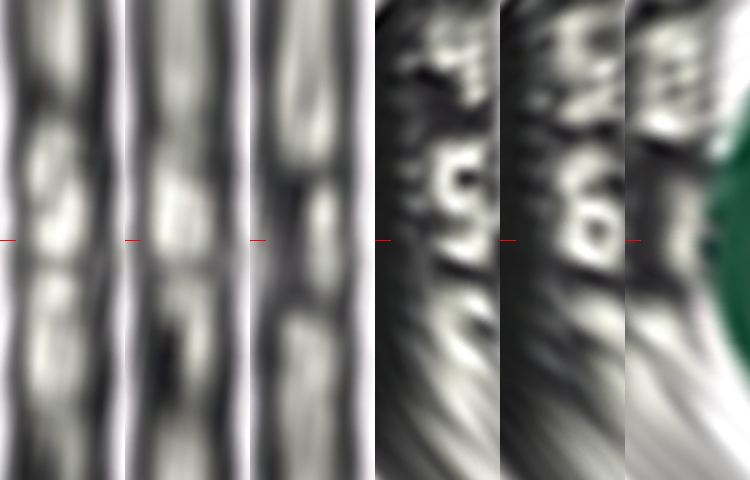

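Right wheel reads about 1 and middle about 6, each just past its index. The left wheel could be 5 or 9, so I'll enlarge it.

```bash
python3 - <<'E'
from h import *
pose=np.load("pose.npy"); b=cv2.imread("pics/side1.png"); a=cv2.imread("pics/top1.png")
p=proj("side",T(pose,[[-.03,.044,.07]]))[0]; x,y=map(int,p)
A=cv2.resize(b[y-14:y+14,x-22:x+22],(660,420),interpolation=cv2.INTER_LANCZOS4)
q=proj("top",T(pose,[[-.03,.044,.07]]))[0]; x,y=map(int,q)
B=cv2.resize(a[y-18:y+18,x-10:x+14],(0,0),fx=11.6667,fy=11.6667,interpolation=cv2.INTER_LANCZOS4)
B=cv2.resize(B,(130,420)) if 0 else B[:, :140*2]
H=cv2.resize(A,(500,420)); cv2.imwrite("pics/v.png",np.hstack([H,B])); print(H.shape,B.shape)
E
```

```text
(420, 500, 3) (420, 280, 3)
```

View pics/v.png

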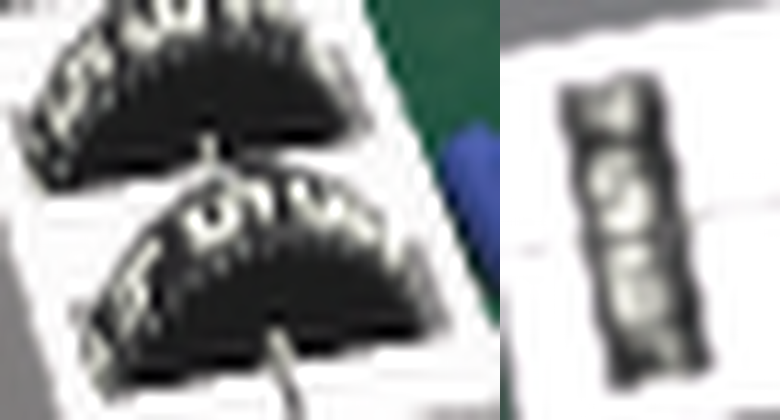

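The left wheel shows 4, 5, 6 from far to near, with 5 just past the index. So left is about 5 + 0.17 rad, middle about 6 + 0.11 and right about 1. I'll start with the right wheel as a calibration stroke.

```bash
cat >> h.py <<'E'
pose=np.load("pose.npy"); YAW=np.degrees(pose[2])-180; ORI=[180,0,YAW]; L=robot.tip_reach
def tip(x,y,z): return T(pose,[[x,y,z]])[0]+[0,0,L]
def fz(n=3):
    r=[]
    for _ in range(n): robot.pause(.03); r.append(robot.observe()["ft_force"])
    return np.mean(r,0)
def stroke(y,dx,ztop=.078,F=7.):
    x0=-.030-dx/2
    robot.line_to(tip(x0,y,ztop),vel=.15); f0=fz()
    hit=robot.line_to(tip(x0,y,.064),vel=.008,guard=2.5)
    z=robot.observe()["tool_pos"][2]-L; f=(fz()-f0)[2]; zc=z
    print("hit",hit,"z",round(z,5),"F",round(f,2))
    if not hit: robot.line_to(tip(x0,y,ztop)); return None
    cmd=z
    for _ in range(4):
        if abs(f-F)<1: break
        cmd-=np.clip((F-f)/10000,-.0008,.0005); robot.line_to(tip(x0,y,cmd),vel=.02); f=(fz(2)-f0)[2]
    print(" pressed cmd",round(cmd,5),"F",round(f,2))
    robot.line_to(tip(x0+dx,y,cmd),vel=.02); g=fz(1)-f0; a=robot.observe()["tool_pos"]
    c,s=np.cos(pose[2]),np.sin(pose[2]); print(" end f",np.round(g,2),"ft along x",round(c*g[0]+s*g[1],2),"err mm",np.round((a-tip(x0+dx,y,cmd))*1e3,2),"t",robot.observe()["time"])
    robot.line_to(tip(x0+dx,y,ztop),vel=.05)
    return cmd
E
python3 - <<'E'
from h import *
robot.move_pose(tip(-.035,-.044,.13),ORI); robot.set_gripper(0.)
print(robot.observe()["time"],robot.observe()["gripper_width"],robot.observe()["q"])
print(stroke(-.044,.009))
E
```

```text
3.4167 -0.00029392649853230264 [-8.08366348e+00 -1.11967704e+01 -2.16356815e+01  7.95599560e+01
 -1.03942368e-03 -2.00429459e+01]
hit True z 0.06612 F 4.04
 pressed cmd 0.06554 F 6.86
 end f [-0.34 -0.56  6.56] ft along x -0.45 err mm [ 0.11 -0.02  0.29] t 7.0333
0.06553690334445478
```

```bash
cat >> h.py <<'E'
def look(name,away=True):
    if away: robot.move_pose([.35,-.25,.25],ORI)
    tiles=[];K=[]
    for n in("top","side"):
        im=robot.grab_frame(n); cv2.imwrite(f"pics/{n}_{name}.png",im)
        for y in(.044,0,-.044):
            u=cv2.resize(unroll(n,im,pose,y),(125,480)); cv2.line(u,(0,240),(15,240),(0,0,255),1); tiles.append(u)
    t=np.hstack(tiles); cv2.imwrite(f"pics/u_{name}.png",t); print("t",robot.observe()["time"])
E
python3 - <<'E'
from h import *
stroke(0,.013)
stroke(.044,-.011)
look("1")
E
```

```text
hit True z 0.07233 F 4.82
 pressed cmd 0.07179 F 6.93
 end f [-1.64 -0.08  6.37] ft along x -1.62 err mm [0.07 0.02 0.31] t 10.75
hit True z 0.07191 F 5.27
 pressed cmd 0.07153 F 6.28
 end f [ 1.7  -0.46  6.35] ft along x 1.56 err mm [-0.   -0.    0.24] t 13.9417
t 15.9
```

View pics/u_1.png

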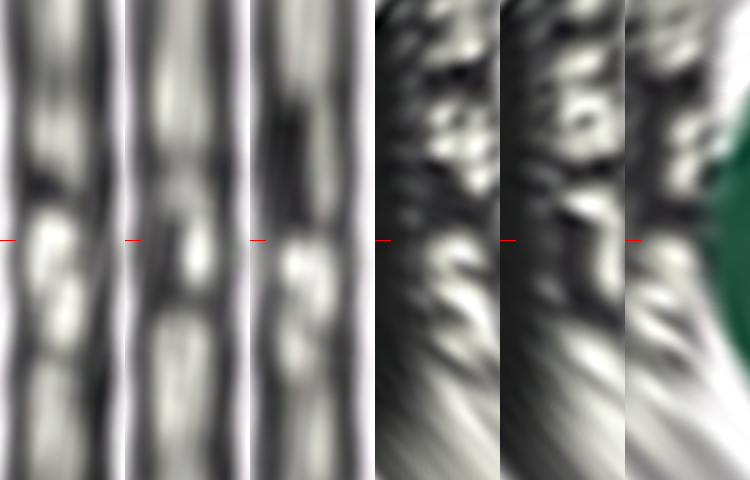

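```bash
python3 - <<'E'
s=open('h.py').read()
s=s.replace("yc+y,.042+.028*np.cos(p)]","yc+y,{.044:.0443,0:.0446,-.044:.0385}[yc]+.028*np.cos(p)]")
open('h.py','w').write(s)
E
python3 - <<'E'
from h import *
robot.move_pose(tip(-.030,-.044,.09),ORI)
stroke(-.044,.0075)
robot.line_to(tip(-.030,0,.085),vel=.2)
stroke(.044,-.011)
look("2")
E
```

```text
hit True z 0.06611 F 4.91
 pressed cmd 0.06548 F 6.59
 end f [-0.88  1.7   7.12] ft along x -0.51 err mm [ 0.15 -0.01  0.34] t 20.85
hit True z 0.07192 F 4.93
 pressed cmd 0.0715 F 6.52
 end f [0.97 0.59 5.23] ft along x 1.08 err mm [ 0.06 -0.03  0.28] t 24.55
t 26.5083
```

View pics/u_2.png

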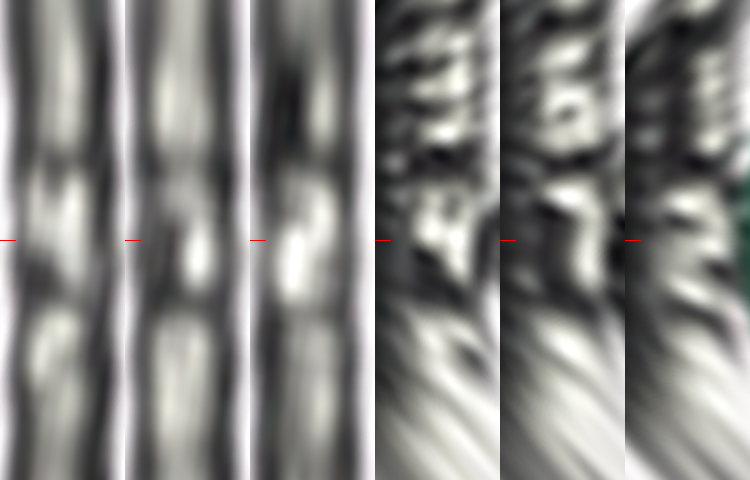

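The wheels read 4-7-2. Next I'll check the residual against the real index line on the housing and nibs, numerically, using the saved frames.

```bash
python3 - <<'E'
from h import *
xs=np.arange(-.040,-.0199,.0005)
for n in("top","side"):
    im=cv2.imread(f"pics/{n}_2.png").astype(np.float32).mean(2)
    for y0,y1 in((.058,.066),(.016,.028),(-.028,-.016),(-.066,-.058)):
        ys=np.arange(y0,y1,.0005)
        uv=proj(n,T(pose,[[x,y,.056] for x in xs for y in ys])).astype(np.float32).reshape(len(xs),len(ys),2)
        p=cv2.remap(im,uv[...,0],uv[...,1],cv2.INTER_CUBIC).mean(1)
        w=np.clip(np.median(p)-p-2,0,None); print(n,y0,"range",p.min().round(),p.max().round(),"dark line x mm",round((w*xs).sum()/(w.sum()+1e-6)*1e3,2))
    g=cv2.imread(f"pics/{n}_2.png")
    # housing edges along x at z=.056 (front/back edge), y=+-.02
    for y in (.044,0,-.044):
        u=unroll(n,g,pose,y).astype(float).mean(2); c=u[:,34:54] if n=="top" else u[:,34:60] 
        p=c.mean(1)[60:180]; m=c[:,:].max(1)
        print(n,y,"max-profile from row40 (deg step .5, idx120=0):",m[70:170:4].round().astype(int))
# picture: rectified plane z=.056 both views
T2=[]
for n in("top","side"):
    im=cv2.imread(f"pics/{n}_2.png"); X=np.arange(.012,-.0721,-.0004);Y=np.arange(.075,-.0751,-.0004)
    uv=proj(n,T(pose,[[x,y,.056] for x in X for y in Y])).astype(np.float32).reshape(len(X),len(Y),2)
    r=cv2.remap(im,uv[...,0],uv[...,1],cv2.INTER_CUBIC); r=cv2.convertScaleAbs(r,alpha=1.)
    i=int((.012+.030)/.0004); r[i,:12]=(0,0,255); r[i,-12:]=(0,0,255)
    for e in(.006,-.066): r[int((.012-e)/.0004),::6]=(0,0,255)
    r[:,int((.075-.069)/.0004)][::6]=(0,0,255); r[:,int((.075+.069)/.0004)][::6]=(0,0,255)
    T2.append(r)
t=np.vstack(T2); t=cv2.resize(t,None,fx=1.4,fy=1.4); cv2.imwrite("pics/plane.png",t); print(t.shape)
E
```

```text
top 0.058 range 246.0 256.0 dark line x mm -30.23
top 0.016 range 248.0 255.0 dark line x mm -29.63
top -0.028 range 246.0 255.0 dark line x mm -29.65
top -0.066 range 239.0 256.0 dark line x mm -29.78
top 0.044 max-profile from row40 (deg step .5, idx120=0): [170 139 114 113 139 177 215 235 249 249 244 241 232 226 220 211 203 181
 157 136 126 150 193 227 229]
top 0 max-profile from row40 (deg step .5, idx120=0): [175 157 142 140 149 162 176 181 181 182 195 211 233 249 255 255 250 217
 176 131 101  99 128 159 187]
top -0.044 max-profile from row40 (deg step .5, idx120=0): [146 120 100  96 116 150 186 215 233 247 247 242 247 255 255 255 255 250
 244 219 182 152 139 147 170]
side 0.058 range 124.0 261.0 dark line x mm -29.98
side 0.016 range 46.0 209.0 dark line x mm -27.98
side -0.028 range 47.0 194.0 dark line x mm -31.11
side -0.066 range 54.0 214.0 dark line x mm -26.64
side 0.044 max-profile from row40 (deg step .5, idx120=0): [195  81  47  45  59  97 140 187 197 205 237 253 255 255 244 246 221 163
  96  53  62  99 143 194 228]
side 0 max-profile from row40 (deg step .5, idx120=0): [207 167  89  46  76 141 221 255 233 199 164 164 186 206 222 230 222 193
 147  94  57  81 125 170 219]
side -0.044 max-profile from row40 (deg step .5, idx120=0): [217 181  94  44  51  91 147 218 254 208 192 177 202 241 212 180 167 188
 226 249 213 146  80 118 168]
(591, 526, 3)
```

View pics/plane.png

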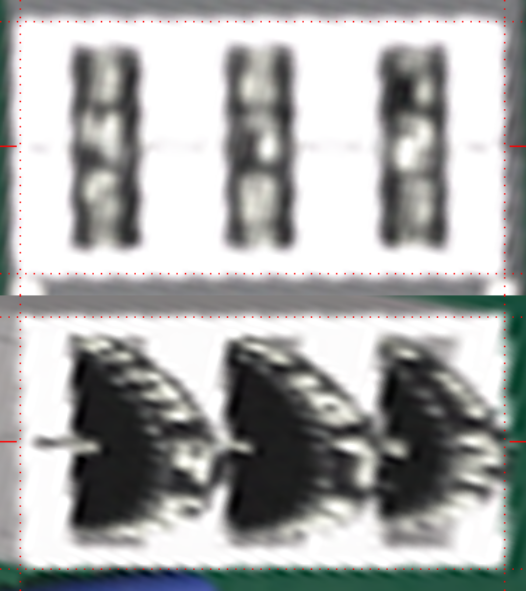

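The index line falls at x ≈ -29.8 mm in both views, so the pose is good. By the gaps between figures, left sits about +2.8° off, middle +1.8° and right 0°. I'll nudge left and middle back slightly and measure again.

```bash
python3 - <<'E'
from h import *
robot.move_pose(tip(-.030,0,.09),ORI)
stroke(0,-.0008)
stroke(.044,-.0012)
look("3")
for n in("top","side"):
    g=cv2.imread(f"pics/{n}_3.png")
    for y in (.044,0,-.044):
        m=unroll(n,g,pose,y).astype(float).mean(2)[:,34:54 if n=="top" else 60].max(1)
        i=[70+np.argmin(m[70:90]),145+np.argmin(m[145:165])]; print(n,y,"valleys",i,"mid deg",(120-np.mean(i))/2)
E
```

```text
hit True z 0.07235 F 5.39
 pressed cmd 0.07198 F 6.4
 end f [0.99 1.07 7.31] ft along x 1.19 err mm [0.42 0.05 0.33] t 30.2167
hit True z 0.07193 F 5.22
 pressed cmd 0.07147 F 6.52
 end f [1.26 0.59 5.86] ft along x 1.36 err mm [0.43 0.09 0.36] t 33.2667
t 35.2333
top 0.044 valleys [np.int64(84), np.int64(153)] mid deg 0.75
top 0 valleys [np.int64(83), np.int64(153)] mid deg 1.0
top -0.044 valleys [np.int64(80), np.int64(159)] mid deg 0.25
side 0.044 valleys [np.int64(83), np.int64(149)] mid deg 2.0
side 0 valleys [np.int64(84), np.int64(152)] mid deg 1.0
side -0.044 valleys [np.int64(82), np.int64(158)] mid deg 0.0
```

View pics/u_3.png

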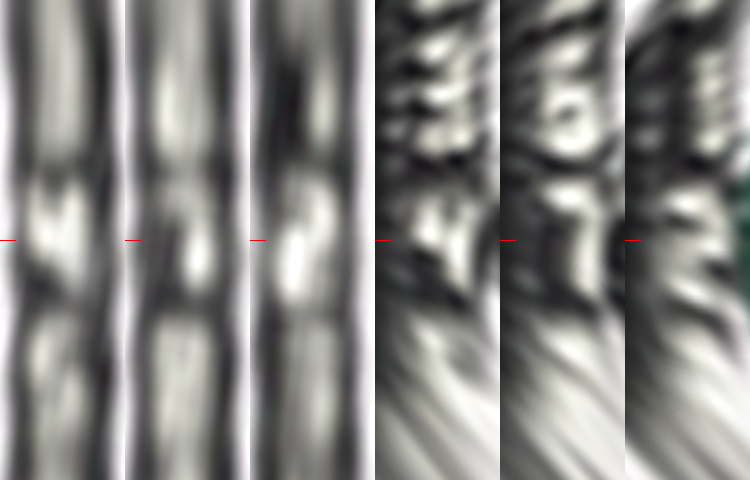

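The wheels read 4-7-2 and each is within about 2° of its index. Now I'll press the plunger.

```bash
python3 - <<'E'
from h import *
robot.move_pose(tip(.047,0,.11),ORI)
robot.line_to(tip(.047,0,.090)); f0=fz()
robot.line_to(tip(.047,0,.0745),vel=.02); print("F",(fz(2)-f0)[2].round(2), robot.observe()["tool_pos"][2]-L)
h=robot.line_to(tip(.047,0,.0685),vel=.005,guard=7)
print("hit",h,"F",(fz(2)-f0)[2].round(2),"z",robot.observe()["tool_pos"][2]-L)
robot.pause(.2); print("F",(fz(2)-f0)[2].round(2),"z",robot.observe()["tool_pos"][2]-L)
robot.line_to(tip(.047,0,.095),vel=.03); robot.line_to(tip(.047,0,.13))
look("4")
for n in("top","side"):
    g=cv2.imread(f"pics/{n}_4.png")
    for y in (.044,0,-.044):
        m=unroll(n,g,pose,y).astype(float).mean(2)[:,34:54 if n=="top" else 60].max(1)
        i=[70+np.argmin(m[70:90]),145+np.argmin(m[145:165])]; print(n,y,"mid deg",(120-np.mean(i))/2)
cv2.imwrite("pics/both.png",cv2.resize(np.hstack([cv2.imread("pics/top_4.png")[120:260,220:360],cv2.imread("pics/side_4.png")[160:300,250:410]]),None,fx=2.5,fy=2.5,interpolation=cv2.INTER_CUBIC))
E
```

```text
F 8.33 0.07530197507263423
hit True F 9.0 z 0.07253916387956455
F 9.36 z 0.07257740185775566
t 42.3083
top 0.044 mid deg 0.75
top 0 mid deg 1.0
top -0.044 mid deg 0.25
side 0.044 mid deg 1.75
side 0 mid deg 1.0
side -0.044 mid deg 0.0
```

View pics/both.png

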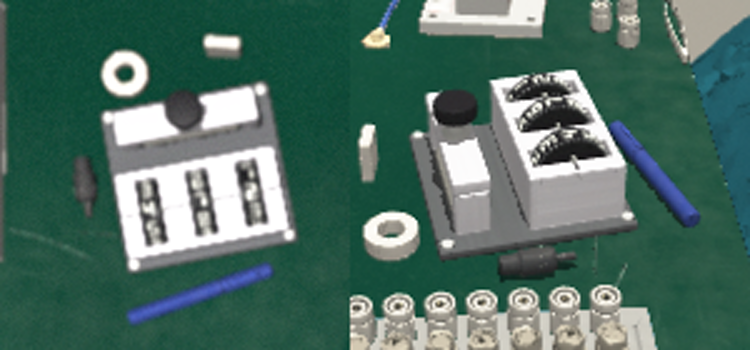

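The plunger is up again, nothing has moved and the wheels are unchanged. However, the held force of 9.4 N at 72.6 mm doesn't prove the stop was reached, because the guard may have tripped on a transient. I'll press again in small steps until the force clearly rises above the spring.

```bash
python3 - <<'E'
from h import *
robot.move_pose(tip(.047,0,.11),ORI)
robot.line_to(tip(.047,0,.090)); f0=fz()
robot.line_to(tip(.047,0,.0735),vel=.02)
z=.0735
while z>.068:
    f=(fz(2)-f0)[2]; print(round(z,5),"F",f.round(2),"z",(robot.observe()["tool_pos"][2]-L).round(5))
    if f>16: break
    z-=.0003; robot.line_to(tip(.047,0,z),vel=.005)
robot.line_to(tip(.047,0,.095),vel=.03); robot.line_to(tip(.047,0,.13))
look("5")
for n in("top","side"):
    g=cv2.imread(f"pics/{n}_5.png"); print(n,"diff px vs before",(cv2.absdiff(g,cv2.imread(f"pics/{n}_3.png"))[120:270,220:400].max(2)>60).sum())
    for y in (.044,0,-.044):
        m=unroll(n,g,pose,y).astype(float).mean(2)[:,34:54 if n=="top" else 60].max(1)
        i=[70+np.argmin(m[70:90]),145+np.argmin(m[145:165])]; print(n,y,"mid deg",(120-np.mean(i))/2)
E
```

```text
0.0735 F 7.7 z 0.07433
0.0732 F 7.99 z 0.07408
0.0729 F 8.13 z 0.0738
0.0726 F 8.79 z 0.0735
0.0723 F 9.14 z 0.07325
0.072 F 9.6 z 0.07295
0.0717 F 8.48 z 0.07267
0.0714 F 8.74 z 0.07235
0.0711 F 8.76 z 0.07206
0.0708 F 10.74 z 0.07206
0.0705 F 13.55 z 0.07204
0.0702 F 16.03 z 0.07198
t 51.8667
top diff px vs before 0
top 0.044 mid deg 0.5
top 0 mid deg 0.75
top -0.044 mid deg 0.25
side diff px vs before 0
side 0.044 mid deg 2.0
side 0 mid deg 1.0
side -0.044 mid deg 0.0
```

The stop is now clear: z stays at 72.0 mm while the force rises to 16 N. The plunger is back up and the pictures match those from before the press, so I'll hand in.

```bash
python3 -c "
from plant import robot
print(robot.job_done(), robot.observe()['time'])"
```

```text
the job is handed in; nothing more can be done
the job is handed in; nothing more can be done
```

The stamp is set to 4-7-2, the plunger has been pressed to its stop and released, and the job is handed in. The arm had moved clear by 51.9 s, against the 67 s limit.

- **Wheels:** I dragged each wheel with the closed fingertips at about 7 N. I then nudged the left and middle wheels slightly to centre them. The last pictures put the figures within about 2° of the index on the left, 1° in the middle and 0° on the right. The left is the least certain: the two cameras gave 0.5° and 2°.
- **Plunger:** I pressed it twice. In the first press the force guard tripped early, holding 9 N at 72.6 mm, so it wasn't clear the stop had been reached. The second press, in small steps, reached it: height held at 72.0 mm while the force rose to 16 N. The wheels already read 4-7-2 before the first press.
- **Surroundings:** pictures of the stamp area before and after pressing matched. The tweezers at the front edge were outside the area I compared, but the arm did not work near them.

The highest forces I read were about 7 N on the wheels and 16 N on the plunger, both within limits. I sampled these while the arm was stopped, so any brief peaks between readings were not recorded.

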